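Clamp a glued slide mailer in the hand screw press

TASK

The slide mailer on the press tray has a freshly glued lid that must be clamped. Push the tray in until it is fully home, then wind the T-handle clockwise by its ball ends, half a turn at a time and changing ends, until you feel the pad meet the mailer, and go on about a quarter turn so that it is held firmly but not crushed. Let go, and leave the pots and the dropper bottle beside the press undisturbed.

Things in the scene. Friction and masses are not known exactly. Their poses are not given: they have to be found in the camera images.
- press: Blue hand screw press, fixed to the worktop, 335 x 100 x 159 mm. Origin under the screw's axis at worktop height; its x axis points from the tray end (front) to the column (back), z up along the screw. The T-handle turns level, 128 mm above the worktop, between a lower and an upper arm of the press. The column's front face is at x = +83 mm.
- upper_arm (a point): Point on the screw's axis on the upper arm, 153 mm above the worktop. The upper arm is 10 mm thick: a disc of 28 mm radius over the hub, and 80 mm wide from press x = +18 mm back to the column, so an end of the handle can be taken only at the front and sides, not behind. The lower arm (top 104 mm high) reaches 28 mm from the axis to the front and sides
- tray (a joint): Aluminium tray sliding on the press bed, in m: 0 = pulled out (start), 0.045 = fully home against its stop, where the mailer is centred under the pad. It moves along the press's +x axis, takes about 2 N and stays where it is left.
- tray_post (a point): Black upright post on the front of the tray, round, 16 mm in diameter, rising to 110 mm above the worktop; the point is on its axis 100 mm above the worktop. It stands 160 mm in front of the screw's axis at the start and 115 mm when the tray is home.
- handle (a joint): Angle of the T-handle in rad, growing clockwise seen from above (starts at 0 to 1.2, stops at -0.2). Clockwise lowers the plunger 24 mm a turn; the handle keeps its height. It always resists with 0.25 N m (4 N at a ball), plus 0.13 N m per rad (2.2 N) past first touch. A hand that has just stopped feels less: at most 0.25 N m free, about 0.3 when clamped right. It holds by itself up to 60 N of clamping
- ball_red (a point): Centre of the red ball, 20 mm in diameter, on one end of the T-handle: a level bar 11 mm thick, 60 mm from the screw's axis to each ball's centre.
- ball_black (a point): Centre of the black ball, 20 mm in diameter, on the other end of the T-handle, opposite the red one.
- plunger: Steel plunger driven straight down by the screw, with a brass shoe and a round black rubber pad (30 mm wide, on a 9 N/mm spring) at its lower end. Origin on the screw's axis, 61 mm above the worktop at handle angle 0. The pad's face is 0 to 10 mm below the origin: the shoe's length differs each time, so first touch must be felt
- mailer: White slide mailer with a blue lid, 82 x 30 x 15 mm, 22 g, loose in the tray's low-walled seat, long side along the tray. Origin at the centre of its underside, y axis along its length; its top is 33 mm above the worktop. Right clamping force: about 50 N, a quarter turn past first touch; under 25 N (0.7 rad past) is too loose, over 75 N (2.2 rad past) crushes it
- pot: Specimen pot with a yellow lid, 49 mm wide and 65 mm high, loose to the left of the press. Origin at the centre of its underside, z up.
- pot_white: Specimen pot with a white lid, 49 mm wide and 65 mm high, loose to the right of the press. Origin at the centre of its underside, z up.
- dropper: Brown dropper bottle with a black bulb, 28 mm wide and 100 mm high, loose to the right of the tray. Origin at the centre of its underside, z up.

How it is judged:
On the way, in this order (a step that is already met when the one before it is completed fails the run):
1. the tray is fully home (within 3 mm) with the pad still clear of the mailer (value of joint tray above 0.042 m and contact force between plunger and mailer below 1 N), for 0.2 s.
2. the pad presses on the mailer with more than 25 N (contact force between plunger and mailer above 25 N), for 0.2 s.
At the end, for the whole second after the job is handed in: The tray is home within 3 mm, the mailer lies at rest with its centre within 6 mm of the screw's axis, the pad presses on it with 25 to 75 N and the handle stands still (contact force between plunger and mailer between 25 and 75 N and value of joint tray above 0.042 m and horizontal distance between mailer and plunger below 0.006 m and linear speed of mailer below 0.01 m/s and velocity of joint handle between -0.05 and 0.05 rad/s); the robot touches nothing.
It fails at once if the mailer is crushed: the pad presses with more than 80 N (contact force between plunger and mailer above 80 N).
It fails at once if the pad is screwed on to the mailer before the tray is home (contact force between plunger and mailer above 5 N and value of joint tray below 0.04 m).
It fails at once if the yellow-lidded pot is shifted more than 20 mm or tipped over (distance of pot from where it was at the start of the episode above 0.02 m or angle between pot's own z axis and vertical above 0.4 rad).
It fails at once if the white-lidded pot is shifted more than 20 mm or tipped over (distance of pot_white from where it was at the start of the episode above 0.02 m or angle between pot_white's own z axis and vertical above 0.4 rad).
It fails at once if the brown dropper bottle is shifted more than 20 mm or tipped over (distance of dropper from where it was at the start of the episode above 0.02 m or angle between dropper's own z axis and vertical above 0.4 rad).
It also fails if it takes over 72 s, if anything falls off the work surface, if the arm or the gripper's body presses on something with over 40 N, if the wrist force passes 120 N, or if a joint passes its speed limit or range.

ROBOT

A 6-joint arm with a two-finger parallel gripper is mounted at the origin on a cart in front of the work surface, level with it; the furniture and walls round the work are solid. World frame = base frame: x ahead of the robot, y to its left, z up, the work surface at z = 0. Lengths are in m, angles in rad, forces in N, time in s.
With the tool pointing down it reaches from about 0.25 to 0.725 m from the base axis. Payload 4 kg.
Tool frame: the origin (TCP) lies midway between the tips of the shut fingers; the grasp point (between the pads) lies 19 mm behind it (arm.grip_point_offset is the distance from the TCP to the grasp point, in m); z points along the fingers, y is the line along which they close (so a half turn about z gives the same grasp; the last joint's range is limited). The gripper opens to 85 mm and grips with 20 to 120 N. Pads are 22 mm wide; open, the fingers measure 114 mm over their backs; the gripper's body (76 mm by 85 mm) begins 54 mm behind the grasp point. The pads swing forward as they close: fully open they stand 13 mm farther back than shut.
Start: joints at [1.291, 0.241, 0.005, 1.335, 0, 1.571], TCP at [0.138, 0.481, 0.231] pointing down, gripper open.
Joint ranges: [-2.72, 2.72], [-1.05, 1.87], [-1.09, 1.28], [-1.99, 2.15], [-1.42, 1.44], [-3.14, 3.14]. Speed limits (rad/s): [2.79, 2.79, 3.14, 3.14, 3.14, 3.14].

INTERFACE

Orientations are given as a unit quaternion [x, y, z, w].
In Python, from cell import arm gives the robot as it stands.
- The arm moves only by the tool move_arm, never from a script. Its arguments are lists of equal length, an entry for each row: "offset": the shift along the tool's x, y, z as a fraction of full scale, a list of three; "rotation": the turn, a rotation vector about the tool's x, y, z as a fraction of full scale, a list of three. A call has 1 to 12 rows; each row shifts and turns the commanded pose from where the row before left it, along the tool's axes as they then stand; what a row does not reach is not made up. Full scale, the value 1, is 0.3 m for a shift and 180 degrees for a turn. A row lasts 1/12 s, in which the tool goes at most 41.7 mm and 7.16 degrees, less where a joint would pass 70% of its speed; a pose out of reach is approached as far as the arm can. A call with a number of a shift or a turn outside -1 to 1 is refused whole. A call with a gripper value outside its range is refused whole. "grip" is the gripper command: -1 is fully open, 1 is shut, values between are in proportion, set as the call begins (left out, the last holds). The fingers move at their own pace and stop on an object; "grip_force" is the grip in N (left out, the last holds). Time passes only in rows, so rows that do not move let the fingers close. It gives the time, the measured TCP pose, the force, the opening and the grip force at its end, in the units of the state.
- arm.get_state(): the state, without advancing time (a new reading comes with each control period).
- arm.get_image(name): name is "side" or "top" or "wrist"; returns the picture (480x640x3 uint8, blue, green, red); there is no depth.
- arm.camera_info(name): a dict with "mtx" (3x3 intrinsics, pixels), "rvec" (rotation vector, rad) and "tvec" (3), from world to camera coordinates, as OpenCV has them. Camera axes: x right, y down, z forward; pixel columns grow to the right and rows downward; lengths in m; the calibration is good to about 2 mm. The wrist camera is an equidistant fisheye: a pixel r from the principal point sees the ray r / f radians off the axis. A picture is of the moment at which its call begins: read the wrist's pose just before it. camera_info takes no time and is no camera call; for the wrist camera it gives the pose at the moment of the call.
- arm.job_done(): hands the job in; it is judged then, once.
The state is a dict: "clock": time; "joints": joint angles; "joint_velocities": joint speeds; "joint_efforts": joint torques, N m; "tool_pos": TCP position; "orientation": TCP orientation; "wrist_force": force on the tool from outside, world axes, zero at the start; "ft_torque": the same for the moment, N m; "opening": finger opening in m; "finger_force": force on a finger pad.
Only numpy, scipy, OpenCV 4.12 (cv2) and the standard library are available. Lean on these libraries where they do the work, as an engineer would, in place of code of your own. Each camera call takes 0.05 s, during which the arm holds its last target. There are 200 camera calls.

## Working session

There is one attempt and no reset: what is moved stays moved. The work goes in short steps, Python scripts to look and compute and a tool call to move; the robot and the scene stay as the last step left them, time stands still between calls to the robot, and variables do not carry over. Pictures are saved under pics/ and viewed, at most 10 in all, crops included, and the job is handed in when it is done.

Besides the shell and the picture viewer there is one more tool, called after "Call:" by a JSON object that holds its "fn" and its "kwargs", one argument or row to a line. move_arm: Moves the arm, as the interface text tells. Its arguments: {"type":"object","properties":{"offset":{"type":"array"},"rotation":{"type":"array"},"grip":{"type":"number"},"grip_force":{"type":"number"}},"required":["offset","rotation"]}

```bash
ls; mkdir -p pics; python3 - <<'E'
from cell import arm
import cv2
for n in("top","side"):
    cv2.imwrite(f"pics/{n}0.png",arm.get_image(n)); i=arm.camera_info(n); print(n,i)
s=arm.get_state(); print(s)
E
```

```text
pics
top {'mtx': array([[540.83884397,   0.        , 320.83849782],
       [  0.        , 540.83884397, 243.30451199],
       [  0.        ,   0.        ,   1.        ]]), 'rvec': array([ 2.16327569, -2.2048646 ,  0.07835859]), 'tvec': array([-0.20259729,  0.53210466,  0.92597841])}
side {'mtx': array([[461.95432702,   0.        , 326.21324425],
       [  0.        , 461.95432702, 236.23608578],
       [  0.        ,   0.        ,   1.        ]]), 'rvec': array([ 2.25458246, -0.17144615,  0.083993  ]), 'tvec': array([-0.54391666,  0.00491004,  1.01421943])}
{'clock': 0.1, 'joints': array([ 1.29101647e+00,  2.41374185e-01,  3.88505949e-03,  1.33520599e+00,
       -1.23503339e-05,  1.57078207e+00]), 'joint_velocities': array([-0.00032384, -0.00197442,  0.00312453,  0.00150763,  0.0021453 ,
       -0.00030906]), 'joint_efforts': array([ 3.25571591e-04, -3.73138118e+01,  2.53010881e+01,  1.09013767e-02,
        3.35369032e-05, -6.03428134e-06]), 'tool_pos': array([0.13792217, 0.48002293, 0.23049369]), 'orientation': array([ 1.39426993e-01,  9.90231898e-01, -9.40981932e-04, -1.26270075e-04]), 'wrist_force': array([-0.66791513,  0.74726168,  0.37513136]), 'ft_torque': array([-0.01956522,  0.01324832,  0.00850155]), 'finger_force': 0.0, 'opening': 0.08527256026342322}
```

View pics/top0.png

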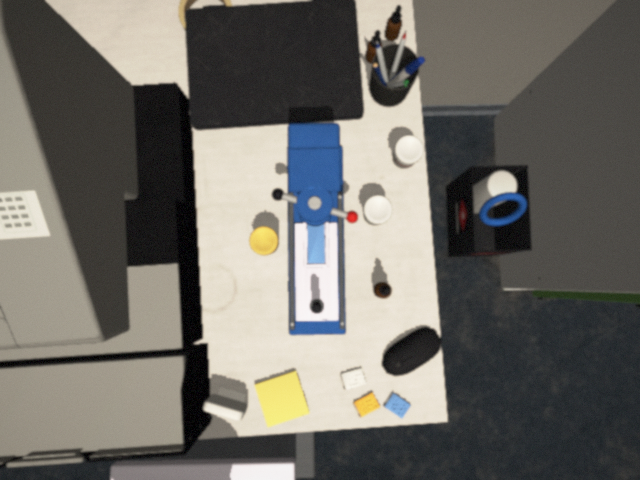

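View pics/side0.png

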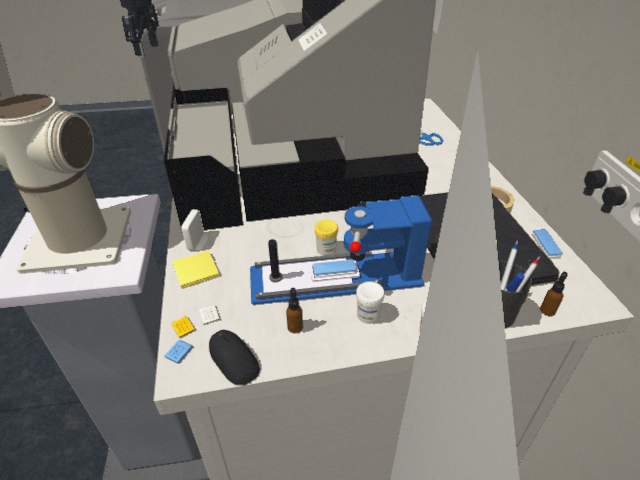

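Top view: hub (314,203), red ball (352,217), black ball (278,194), post (317,306), yellow lid (263,240), white lid (377,209), dropper (382,289). The side view agrees: red ball (355,246), post top (273,241).

```bash
cat > h.py <<'E'
from cell import arm
import cv2, numpy as np
from scipy.spatial.transform import Rotation as R
def ray(n,uv):
    i=arm.camera_info(n); Rm=cv2.Rodrigues(i["rvec"])[0]; C=-Rm.T@i["tvec"]
    p=cv2.undistortPoints(np.array([[uv]],float),i["mtx"],None)[0,0]
    return C,Rm.T@np.array([p[0],p[1],1])
def plane(n,uv,z):
    C,d=ray(n,uv); return C+d*(z-C[2])/d[2]
def tri(a,b):
    (c1,d1),(c2,d2)=ray("top",a),ray("side",b)
    A=np.stack([d1,-d2],1); t=np.linalg.lstsq(A,c2-c1,rcond=None)[0]
    p,q=c1+d1*t[0],c2+d2*t[1]; return (p+q)/2,np.linalg.norm(p-q)
def blob(im,lo,hi,box):
    x0,y0,x1,y1=box; m=np.zeros(im.shape[:2],np.uint8)
    m[y0:y1,x0:x1]=cv2.inRange(cv2.cvtColor(im,cv2.COLOR_BGR2HSV),np.array(lo),np.array(hi))[y0:y1,x0:x1]
    n,l,s,c=cv2.connectedComponentsWithStats(m); k=1+np.argmax(s[1:,4]); return c[k],s[k]
def st():
    s=arm.get_state(); y=R.from_quat(s["orientation"]).as_matrix()
    print("t",round(s["clock"],2),"tcp",s["tool_pos"].round(4),"x",y[:,0].round(3),"q6",s["joints"][5].round(3),"F",s["wrist_force"].round(2),"T",s["ft_torque"].round(3),"op",round(s["opening"],4))
    return s
E
python3 - <<'E'
from h import *
np.set_printoptions(precision=4,suppress=True)
t=cv2.imread("pics/top0.png"); s=cv2.imread("pics/side0.png")
r,rs=blob(t,(0,150,90),(8,255,255),(335,200,365,235)); print("red",r,rs,plane("top",r,.128))
r2,rs2=blob(s,(0,150,90),(8,255,255),(340,230,370,265)); print("tri red",r2,tri(r,r2))
k,ks=blob(t,(0,0,0),(180,255,60),(265,183,288,205)); print("black",k,ks,plane("top",k,.128))
p,ps=blob(t,(0,0,0),(180,255,60),(305,295,330,316)); print("post",p,ps,plane("top",p,.11))
g,gs=blob(t,(0,0,120),(180,70,255),(304,193,326,215)); print("hub cap",g,gs,plane("top",g,.158))
y,ys=blob(t,(18,120,120),(35,255,255),(245,222,280,258)); print("yellow",y,ys,plane("top",y,.065))
print("white",plane("top",(377,209),.065),"drop",plane("top",(382,289),.1))
# press side edges: blue mask bbox for bed
m=cv2.inRange(cv2.cvtColor(t,cv2.COLOR_BGR2HSV),(100,120,60),(125,255,255)); 
for row in (128,136,327,330): print(row,[plane("top",(f(np.where(m[row,280:350])[0])+280,row),z)[:2] for f,z in ((min,.02),(max,.02))])
cv2.imwrite("pics/c.png",np.hstack([cv2.resize(t[170:340,240:400],None,fx=2.5,fy=2.5),cv2.resize(s[190:330,240:400],None,fx=2.5,fy=3.0357)[:425]]))
E
```

```text
red [351.775 216.6  ] [347 212  10  10  80] [ 0.5609 -0.2615  0.128 ]
tri red [354.962  246.3671] (array([ 0.5605, -0.2614,  0.1275]), np.float64(0.000743637195734543))
black [277.25   193.7188] [273 190   9   9  64] [ 0.5989 -0.1463  0.128 ]
post [316.28   305.8533] [312 301   9  11  75] [ 0.4235 -0.2037  0.11  ]
hub cap [314.1688 202.5   ] [308 196  14  14 154] [ 0.5796 -0.2039  0.158 ]
yellow [263.6317 239.9968] [250 226  28  29 619] [ 0.5322 -0.1177  0.065 ]
white [ 0.5805 -0.3076  0.065 ] drop [ 0.4477 -0.3084  0.1   ]
128 [array([ 0.7342, -0.1601]), array([ 0.7325, -0.247 ])]
136 [array([ 0.7197, -0.1599]), array([ 0.718 , -0.2467])]
327 [array([ 0.3841, -0.1653]), array([ 0.3826, -0.2413])]
330 [array([ 0.3791, -0.1584]), array([ 0.3773, -0.2498])]
```

View pics/c.png

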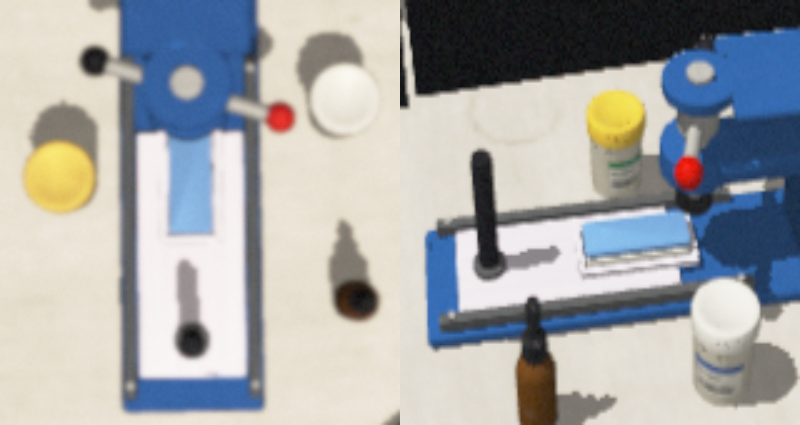

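Call:
{"fn": "move_arm", "kwargs": {
  "offset": [
    [0, 0, -0.139],
    [0, 0, -0.139],
    [0, 0, -0.139],
    [0, 0, -0.139]
  ],
  "rotation": [
    [0, 0, -0.0222],
    [0, 0, -0.0222],
    [0, 0, -0.0222],
    [0, 0, -0.0222]
  ],
  "grip": 1
}}

```text
clock: 0.43
tool_pos: [0.1379, 0.4797, 0.3992]
orientation: [-0.001, 1.0, -0.001, -0.0]
wrist_force: [0.8, 2.1, -0.4]
opening: 0.039
finger_force: 0.0
```

Call:
{"fn": "move_arm", "kwargs": {
  "offset": [
    [-0.0444, -0.1267, 0],
    [-0.0444, -0.1267, 0],
    [-0.0444, -0.1267, 0],
    [-0.0444, -0.1267, 0],
    [-0.0444, -0.1267, 0],
    [-0.0444, -0.1267, 0],
    [-0.0444, -0.1267, 0],
    [-0.0444, -0.1267, 0],
    [-0.0444, -0.1267, 0],
    [-0.0444, -0.1267, 0]
  ],
  "rotation": [
    [0, 0, 0],
    [0, 0, 0],
    [0, 0, 0],
    [0, 0, 0],
    [0, 0, 0],
    [0, 0, 0],
    [0, 0, 0],
    [0, 0, 0],
    [0, 0, 0],
    [0, 0, 0]
  ]
}}

```text
clock: 1.27
tool_pos: [0.2706, 0.0985, 0.3979]
orientation: [-0.0, 1.0, 0.0, 0.0]
wrist_force: [0.9, 0.4, 0.6]
opening: -0.0003
finger_force: 0.0
```

Call:
{"fn": "move_arm", "kwargs": {
  "offset": [
    [-0.0435, -0.126, 0],
    [-0.0435, -0.126, 0],
    [-0.0435, -0.126, 0],
    [-0.0435, -0.126, 0],
    [-0.0435, -0.126, 0],
    [-0.0435, -0.126, 0],
    [-0.0435, -0.126, 0],
    [-0.0435, -0.126, 0],
    [0, 0, 0]
  ],
  "rotation": [
    [0, 0, 0],
    [0, 0, 0],
    [0, 0, 0],
    [0, 0, 0],
    [0, 0, 0],
    [0, 0, 0],
    [0, 0, 0],
    [0, 0, 0],
    [0, 0, 0]
  ]
}}

```text
clock: 2.02
tool_pos: [0.3765, -0.2077, 0.3953]
orientation: [0.004, 1.0, -0.0, -0.002]
wrist_force: [0.5, 1.0, 0.2]
opening: -0.0002
finger_force: 0.0
```

Call:
{"fn": "move_arm", "kwargs": {
  "offset": [
    [0, 0, 0.13],
    [0, 0, 0.13],
    [0, 0, 0.13],
    [0, 0, 0.13],
    [0, 0, 0.13],
    [0, 0, 0.13],
    [0, 0, 0.13],
    [0, 0, 0.13],
    [0, 0, 0],
    [0, 0, 0]
  ],
  "rotation": [
    [0, 0, 0],
    [0, 0, 0],
    [0, 0, 0],
    [0, 0, 0],
    [0, 0, 0],
    [0, 0, 0],
    [0, 0, 0],
    [0, 0, 0],
    [0, 0, 0],
    [0, 0, 0]
  ]
}}

```text
clock: 2.85
tool_pos: [0.373, -0.2007, 0.0847]
orientation: [0.0, 1.0, 0.002, -0.003]
wrist_force: [0.6, -0.8, 1.1]
opening: 0.0003
finger_force: 0.0
```

```bash
python3 - <<'E'
from h import *
st(); im=arm.get_image("top"); p,ps=blob(im,(0,0,0),(180,255,60),(305,270,330,316)); print(p,ps)
cv2.imwrite("pics/t1.png",im)
E
```

```text
t 2.85 tcp [ 0.373  -0.2007  0.0847] x [-1.     0.     0.006] q6 -0.493 F [ 0.58 -0.82  1.1 ] T [ 0.002 -0.061 -0.062] op 0.0003
[316.01162791 306.09302326] [311 301  10  11  86]
```

Call:
{"fn": "move_arm", "kwargs": {
  "offset": [
    [-0.02625, -0.011, 0],
    [-0.02625, 0, 0],
    [-0.02625, 0, 0],
    [-0.02625, 0, 0],
    [-0.02625, 0, 0],
    [-0.02625, 0, 0],
    [-0.02625, 0, 0],
    [-0.02625, 0, 0]
  ],
  "rotation": [
    [0, 0, 0],
    [0, 0, 0],
    [0, 0, 0],
    [0, 0, 0],
    [0, 0, 0],
    [0, 0, 0],
    [0, 0, 0],
    [0, 0, 0]
  ]
}}

```text
clock: 3.57
tool_pos: [0.4388, -0.2054, 0.0859]
orientation: [0.0, 1.0, 0.0, -0.0]
wrist_force: [-3.1, 0.8, 2.2]
opening: -0.0002
finger_force: 1.4
```

Call:
{"fn": "move_arm", "kwargs": {
  "offset": [
    [-0.007, 0, 0],
    [-0.007, 0, 0],
    [-0.007, 0, 0]
  ],
  "rotation": [
    [0, 0, 0],
    [0, 0, 0],
    [0, 0, 0]
  ]
}}

```text
clock: 3.82
tool_pos: [0.4444, -0.2053, 0.0857]
orientation: [0.0, 1.0, 0.0, -0.0]
wrist_force: [-2.5, -0.1, 0.9]
opening: 0.0001
finger_force: 1.1
```

Call:
{"fn": "move_arm", "kwargs": {
  "offset": [
    [-0.007, 0, 0],
    [-0.007, 0, 0]
  ],
  "rotation": [
    [0, 0, 0],
    [0, 0, 0]
  ]
}}

```text
clock: 3.98
tool_pos: [0.4449, -0.2053, 0.0856]
orientation: [0.001, 1.0, -0.0, -0.004]
wrist_force: [-15.5, 0.0, 12.6]
opening: 0.0002
finger_force: 7.7
```

Call:
{"fn": "move_arm", "kwargs": {
  "offset": [
    [0.025, 0, 0],
    [0.025, 0, 0],
    [0, 0, -0.13],
    [0, 0, -0.13],
    [0, 0, -0.12],
    [0, 0, 0]
  ],
  "rotation": [
    [0, 0, 0],
    [0, 0, 0],
    [0, 0, -0.036],
    [0, 0, -0.036],
    [0, 0, -0.036],
    [0, 0, 0]
  ],
  "grip": -0.2
}}

```text
clock: 4.48
tool_pos: [0.4378, -0.2074, 0.2076]
orientation: [-0.17, 0.985, -0.004, 0.006]
wrist_force: [1.6, 0.1, 0.7]
opening: 0.0511
finger_force: 0.0
```

Call:
{"fn": "move_arm", "kwargs": {
  "offset": [
    [0, 0, 0],
    [0, 0, 0],
    [0, 0, 0],
    [0, 0, 0],
    [0, 0, 0],
    [0, 0, 0],
    [0, 0, 0],
    [0, 0, 0],
    [0, 0, 0]
  ],
  "rotation": [
    [0, 0, -0.0365],
    [0, 0, -0.0365],
    [0, 0, -0.0365],
    [0, 0, -0.0365],
    [0, 0, -0.0365],
    [0, 0, -0.0365],
    [0, 0, -0.0365],
    [0, 0, -0.0365],
    [0, 0, 0]
  ]
}}

```text
clock: 5.23
tool_pos: [0.4337, -0.2054, 0.1998]
orientation: [-0.588, 0.809, -0.0, 0.0]
wrist_force: [0.1, -1.1, -0.3]
opening: 0.0511
finger_force: 0.0
```

```bash
python3 - <<'E'
from h import *
im=arm.get_image("side"); cv2.imwrite("pics/s2.png",im)
s=st(); print(arm.get_image("top").shape) if 0 else None
p,ps=blob(im,(0,0,0),(180,255,60),(260,228,310,290)); print("post top",ps)
C=np.array([.4645,-.204,.11])
i=arm.camera_info("side"); print("expected post top px",cv2.projectPoints(np.array([[C]]),i["rvec"],i["tvec"],i["mtx"],None)[0].ravel())
M=R.from_quat(s["orientation"]).as_matrix(); print("tool offset to above red",M.T@(np.array([.5609,-.2615,.2])-s["tool_pos"])/.3)
E
```

```text
t 5.28 tcp [ 0.4337 -0.2055  0.1999] x [-0.313 -0.95  -0.   ] q6 -1.696 F [ 0.16  0.29 -0.11] T [ 0.051 -0.018  0.023] op 0.0513
post top [293 237  11  39 279]
expected post top px [296.91383597 238.45763426]
tool offset to above red [ 4.49550970e-02 -4.61144318e-01 -1.13091740e-04]
```

Call:
{"fn": "move_arm", "kwargs": {
  "offset": [
    [0.0112, -0.1155, 0],
    [0.0112, -0.1155, 0],
    [0.0112, -0.115, 0],
    [0.0112, -0.115, 0],
    [0, 0, 0],
    [0, 0, 0.1],
    [0, 0, 0.1],
    [0, 0, 0.1],
    [0, 0, 0]
  ],
  "rotation": [
    [0, 0, 0],
    [0, 0, 0],
    [0, 0, 0],
    [0, 0, 0],
    [0, 0, 0],
    [0, 0, 0],
    [0, 0, 0],
    [0, 0, 0],
    [0, 0, 0]
  ]
}}

```text
clock: 6.03
tool_pos: [0.5563, -0.2589, 0.1029]
orientation: [-0.586, 0.81, 0.006, -0.003]
wrist_force: [-1.7, 0.9, -0.8]
opening: 0.0509
finger_force: 0.0
```

Call:
{"fn": "move_arm", "kwargs": {
  "offset": [
    [0, 0, 0],
    [0, 0, 0],
    [0, 0, 0],
    [0, 0, 0]
  ],
  "rotation": [
    [0, 0, 0],
    [0, 0, 0],
    [0, 0, 0],
    [0, 0, 0]
  ],
  "grip": 0.4
}}

```text
clock: 6.37
tool_pos: [0.5625, -0.2618, 0.1127]
orientation: [-0.587, 0.809, -0.002, 0.001]
wrist_force: [-0.5, -0.0, 1.5]
opening: 0.0258
finger_force: 0.0
```

```bash
python3 - <<'E'
from h import *
st(); im=arm.get_image("side"); w=arm.get_image("wrist"); cv2.imwrite("pics/s3.png",np.hstack([cv2.resize(im[160:320,260:440],(540,480)),cv2.resize(w,(260,480))[:, :260]]))
cv2.imwrite("pics/w3.png",w)
E
```

```text
t 6.37 tcp [ 0.5625 -0.2618  0.1127] x [-0.31  -0.951  0.001] q6 -1.691 F [-0.46 -0.02  1.45] T [-0.036  0.027  0.087] op 0.0258
```

View pics/s3.png

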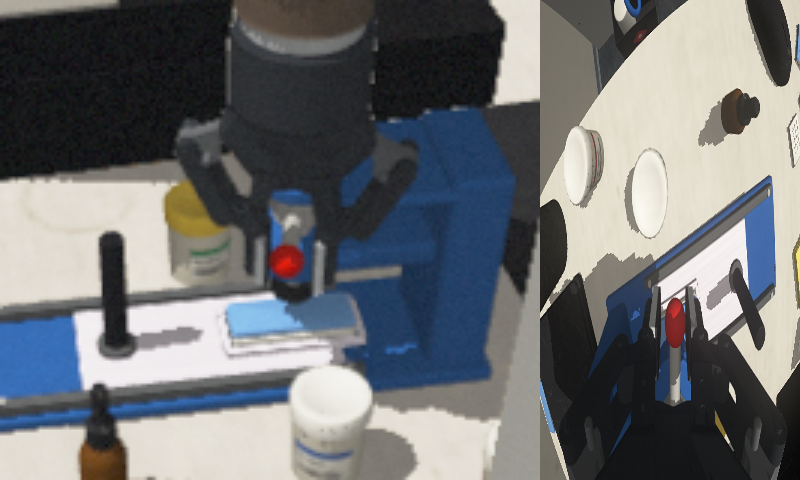

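View pics/w3.png

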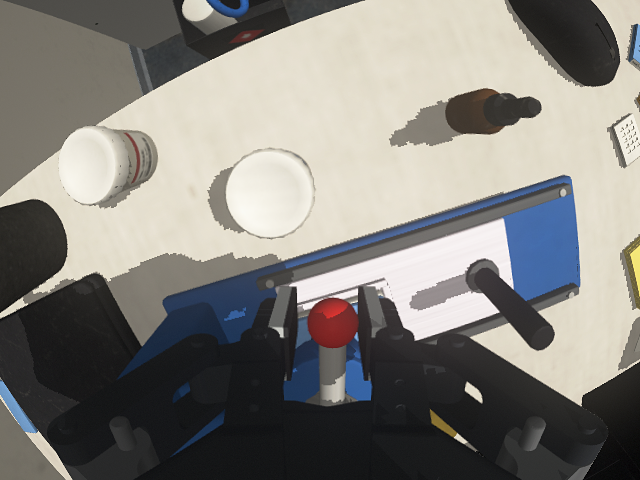

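Both views confirm the red ball sits between the pads (wrist image at (333,323)). Now the first half turn.

Call:
{"fn": "move_arm", "kwargs": {
  "offset": [
    [-0.0015, 0.0244, 0],
    [-0.0015, 0.0244, 0],
    [-0.0015, 0.0244, 0],
    [-0.0015, 0.0244, 0],
    [-0.0015, 0.0244, 0],
    [-0.0015, 0.0244, 0],
    [-0.0015, 0.0244, 0],
    [-0.0015, 0.0244, 0]
  ],
  "rotation": [
    [0, 0, 0.0389],
    [0, 0, 0.0389],
    [0, 0, 0.0389],
    [0, 0, 0.0389],
    [0, 0, 0.0389],
    [0, 0, 0.0389],
    [0, 0, 0.0389],
    [0, 0, 0.0389]
  ]
}}

```text
clock: 7.13
tool_pos: [0.5225, -0.2225, 0.1115]
orientation: [-0.135, 0.991, -0.003, 0.001]
wrist_force: [-0.6, -4.9, 0.5]
opening: 0.0257
finger_force: 2.3
```

```bash
cat >> h.py <<'E'
C=np.array([.580,-.204])
def chk():
    s=st(); d=s["tool_pos"][:2]-C; r=np.hypot(*d); u=d/r; tc=np.array([u[1],-u[0]])
    x=R.from_quat(s["orientation"]).as_matrix()[:2,0]; f=s["wrist_force"][:2]
    print("r",r.round(4),"ang",np.degrees(np.arctan2(d[1],d[0])).round(1),"toolx",np.degrees(np.arctan2(x[1],x[0])).round(1),"F tang(against)",-(f@tc).round(2),"rad",(f@u).round(2))
E
python3 -c "
from h import *
chk()"
```

```text
t 7.13 tcp [ 0.5225 -0.2225  0.1115] x [-0.964 -0.267 -0.001] q6 -0.671 F [-0.56 -4.86  0.46] T [-0.955 -0.03  -0.036] op 0.0257
r 0.0604 ang -162.1 toolx -164.5 F tang(against) 4.46 rad 2.03
```

Call:
{"fn": "move_arm", "kwargs": {
  "offset": [
    [-0.0015, 0.0244, 0],
    [-0.0015, 0.0244, 0],
    [-0.0015, 0.0244, 0],
    [-0.0015, 0.0244, 0],
    [-0.0015, 0.0244, 0],
    [-0.0015, 0.0244, 0],
    [-0.0015, 0.0244, 0]
  ],
  "rotation": [
    [0, 0, 0.0389],
    [0, 0, 0.0389],
    [0, 0, 0.0389],
    [0, 0, 0.0389],
    [0, 0, 0.0389],
    [0, 0, 0.0389],
    [0, 0, 0.0389]
  ]
}}

```text
clock: 7.72
tool_pos: [0.5288, -0.1725, 0.1113]
orientation: [0.288, 0.958, -0.002, 0.0]
wrist_force: [-3.5, -3.4, 2.6]
opening: 0.0253
finger_force: 2.2
```

Call:
{"fn": "move_arm", "kwargs": {
  "offset": [
    [-0.0015, 0.0244, 0],
    [-0.0015, 0.0244, 0],
    [-0.0015, 0.0244, 0],
    [-0.0015, 0.0244, 0],
    [-0.0015, 0.0244, 0],
    [-0.0015, 0.0244, 0],
    [-0.0015, 0.0244, 0],
    [-0.0015, 0.0244, 0]
  ],
  "rotation": [
    [0, 0, 0.0389],
    [0, 0, 0.0389],
    [0, 0, 0.0389],
    [0, 0, 0.0389],
    [0, 0, 0.0389],
    [0, 0, 0.0389],
    [0, 0, 0.0389],
    [0, 0, 0.0389]
  ]
}}

```text
clock: 8.38
tool_pos: [0.578, -0.1447, 0.1111]
orientation: [0.704, 0.71, -0.001, 0.0]
wrist_force: [-3.0, -2.3, 2.3]
opening: 0.0259
finger_force: 1.9
```

```bash
python3 -c "
from h import *
chk()"
```

```text
t 8.38 tcp [ 0.578  -0.1447  0.1111] x [-0.009  1.    -0.002] q6 1.318 F [-2.98 -2.35  2.32] T [-0.412  0.744  0.061] op 0.0259
r 0.0594 ang 91.9 toolx 90.5 F tang(against) 3.06 rad -2.24
```

Call:
{"fn": "move_arm", "kwargs": {
  "offset": [
    [0, 0, 0],
    [0, 0, 0],
    [0, 0, 0],
    [0, 0, -0.1],
    [0, 0, -0.1],
    [0, 0, -0.1],
    [0, 0, 0]
  ],
  "rotation": [
    [0, 0, 0],
    [0, 0, 0],
    [0, 0, 0],
    [0, 0, 0],
    [0, 0, 0],
    [0, 0, 0],
    [0, 0, 0]
  ],
  "grip": -0.2
}}

```text
clock: 8.97
tool_pos: [0.5818, -0.1448, 0.2073]
orientation: [0.701, 0.713, 0.003, 0.005]
wrist_force: [0.5, -0.4, 1.4]
opening: 0.0514
finger_force: 0.0
```

Call:
{"fn": "move_arm", "kwargs": {
  "offset": [
    [-0.0015, -0.0244, 0],
    [-0.0015, -0.0244, 0],
    [-0.0015, -0.0244, 0],
    [-0.0015, -0.0244, 0],
    [-0.0015, -0.0244, 0],
    [-0.0015, -0.0244, 0],
    [-0.0015, -0.0244, 0],
    [-0.0015, -0.0244, 0],
    [-0.0015, -0.0244, 0],
    [-0.0015, -0.0244, 0],
    [-0.0015, -0.0244, 0],
    [-0.0015, -0.0244, 0]
  ],
  "rotation": [
    [0, 0, -0.0389],
    [0, 0, -0.0389],
    [0, 0, -0.0389],
    [0, 0, -0.0389],
    [0, 0, -0.0389],
    [0, 0, -0.0389],
    [0, 0, -0.0389],
    [0, 0, -0.0389],
    [0, 0, -0.0389],
    [0, 0, -0.0389],
    [0, 0, -0.0389],
    [0, 0, -0.0389]
  ]
}}

```text
clock: 9.97
tool_pos: [0.5193, -0.1989, 0.2001]
orientation: [0.04, 0.999, 0.0, 0.0]
wrist_force: [0.4, -0.5, 0.2]
opening: 0.051
finger_force: 0.0
```

```bash
python3 -c "
from h import *
chk(); im=arm.get_image('side'); cv2.imwrite('pics/s4.png',im)
w=arm.get_image('wrist'); cv2.imwrite('pics/w4.png',np.hstack([cv2.resize(im[160:320,260:440],(440,391)),cv2.resize(w,None,fx=.56,fy=.815)]))"
```

```text
t 9.97 tcp [ 0.5193 -0.1989  0.2001] x [-0.997  0.08  -0.   ] q6 -0.285 F [ 0.36 -0.48  0.19] T [-0.014  0.009  0.006] op 0.051
r 0.0609 ang 175.2 toolx 175.4 F tang(against) 0.45 rad -0.39
```

View pics/w4.png

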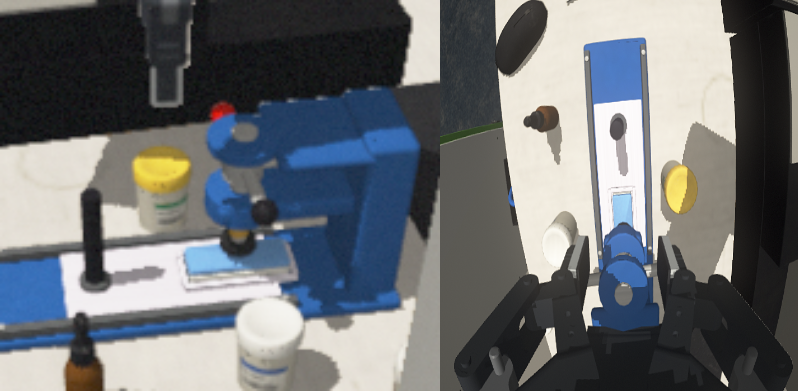

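The side crop shows the black ball at crop (263,211), now on the robot's right, with the pad at (238,242) a little above the mailer.

```bash
python3 - <<'E'
from h import *
im=cv2.imread('pics/s4.png'); b,s=blob(im,(0,0,0),(180,255,70),(358,236,380,258)); print(b,s,plane("side",b,.128), "ang",np.degrees(np.arctan2(*(plane("side",b,.128)[:2]-C)[::-1])))
i=arm.camera_info("side")
# expected pixel of pad-front bottom vs mailer top at axis
for z in (.033,.037,.041,.045,.049): print(z,cv2.projectPoints(np.array([[[.58,-.219,z]]]),i["rvec"],i["tvec"],i["mtx"],None)[0].ravel().round(1))
print(cv2.cvtColor(im,cv2.COLOR_BGR2HSV)[250:272,356].tolist())
E
```

```text
[367.95918367 246.54081633] [363 241  11  12  98] [ 0.58218258 -0.26581844  0.128     ] ang -87.97793368681059
0.033 [358.6 268.2]
0.037 [358.7 266.7]
0.041 [358.8 265.2]
0.045 [358.9 263.7]
0.049 [359.  262.1]
[[106, 171, 122], [107, 172, 120], [108, 167, 122], [108, 114, 112], [20, 68, 108], [19, 159, 133], [19, 155, 132], [18, 95, 123], [0, 10, 103], [0, 4, 62], [140, 42, 36], [40, 19, 41], [105, 11, 47], [90, 24, 43], [105, 77, 66], [106, 104, 113], [105, 114, 139], [106, 117, 152], [105, 115, 193], [106, 118, 211], [107, 72, 167], [96, 7, 185]]
```

Call:
{"fn": "move_arm", "kwargs": {
  "offset": [
    [-0.0015, -0.0244, 0],
    [-0.0015, -0.0244, 0],
    [-0.0015, -0.0244, 0],
    [-0.0015, -0.0244, 0],
    [-0.0015, -0.0244, 0],
    [-0.0015, -0.0244, 0],
    [-0.0015, -0.0244, 0],
    [-0.0015, -0.0244, 0],
    [-0.0015, -0.0244, 0],
    [-0.0015, -0.0244, 0],
    [-0.0015, -0.0244, 0],
    [-0.0015, -0.0244, 0]
  ],
  "rotation": [
    [0, 0, -0.0391],
    [0, 0, -0.0391],
    [0, 0, -0.0391],
    [0, 0, -0.0391],
    [0, 0, -0.0391],
    [0, 0, -0.0391],
    [0, 0, -0.0391],
    [0, 0, -0.0391],
    [0, 0, -0.0391],
    [0, 0, -0.0391],
    [0, 0, -0.0391],
    [0, 0, -0.0391]
  ]
}}

```text
clock: 11.07
tool_pos: [0.5686, -0.2625, 0.1999]
orientation: [-0.64, 0.768, 0.0, 0.0]
wrist_force: [-0.6, 0.7, -0.1]
opening: 0.0512
finger_force: 0.0
```

Call:
{"fn": "move_arm", "kwargs": {
  "offset": [
    [-0.0015, -0.0244, 0],
    [-0.0015, -0.0244, 0],
    [0, 0, 0],
    [0, 0, 0]
  ],
  "rotation": [
    [0, 0, -0.0391],
    [0, 0, -0.0391],
    [0, 0, 0],
    [0, 0, 0]
  ]
}}

```text
clock: 11.4
tool_pos: [0.5829, -0.2631, 0.1996]
orientation: [0.727, -0.687, -0.0, 0.0]
wrist_force: [0.1, -0.4, 0.1]
opening: 0.0511
finger_force: 0.0
```

```bash
python3 -c "
from h import *
chk()
s=arm.get_state();M=R.from_quat(s['orientation']).as_matrix();a=np.radians(-86)
print(M.T@(np.r_[C+.0605*np.array([np.cos(a),np.sin(a)]),.111]-s['tool_pos'])/.3)"
```

```text
t 11.4 tcp [ 0.5829 -0.2631  0.1996] x [ 0.057 -0.998 -0.   ] q6 -2.051 F [ 0.06 -0.4   0.13] T [-0.006 -0.021 -0.014] op 0.0511
r 0.0592 ang -87.2 toolx -86.8 F tang(against) 0.04 rad 0.4
[ 0.00443566 -0.00416468  0.29545603]
```

Descend, narrow, and check with the wrist camera.

Call:
{"fn": "move_arm", "kwargs": {
  "offset": [
    [0.0045, -0.004, 0.099],
    [0, 0, 0.099],
    [0, 0, 0.098],
    [0, 0, 0],
    [0, 0, 0]
  ],
  "rotation": [
    [0, 0, 0],
    [0, 0, 0],
    [0, 0, 0],
    [0, 0, 0],
    [0, 0, 0]
  ]
}}

```text
clock: 11.82
tool_pos: [0.5823, -0.2641, 0.1097]
orientation: [0.727, -0.686, -0.002, 0.001]
wrist_force: [0.7, -0.2, 0.8]
opening: 0.0512
finger_force: 0.0
```

Call:
{"fn": "move_arm", "kwargs": {
  "offset": [
    [0, 0, 0],
    [0, 0, 0],
    [0, 0, 0],
    [0, 0, 0]
  ],
  "rotation": [
    [0, 0, 0],
    [0, 0, 0],
    [0, 0, 0],
    [0, 0, 0]
  ],
  "grip": 0.4
}}

```text
clock: 12.15
tool_pos: [0.5851, -0.2655, 0.1132]
orientation: [0.728, -0.686, 0.002, -0.0]
wrist_force: [1.0, 0.7, 0.7]
opening: 0.0257
finger_force: 0.1
```

```bash
python3 -c "
from h import *
chk();im=arm.get_image('side');w=arm.get_image('wrist'); cv2.imwrite('pics/w5.png',np.hstack([cv2.resize(im[160:320,260:440],(440,391)),cv2.resize(w[200:440,210:430],(358,391))]))"
```

```text
t 12.15 tcp [ 0.5851 -0.2655  0.1132] x [ 0.06  -0.998  0.002] q6 -2.057 F [1.04 0.69 0.7 ] T [ 0.     0.053 -0.   ] op 0.0257
r 0.0617 ang -85.2 toolx -86.6 F tang(against) 1.09 rad -0.61
```

View pics/w5.png

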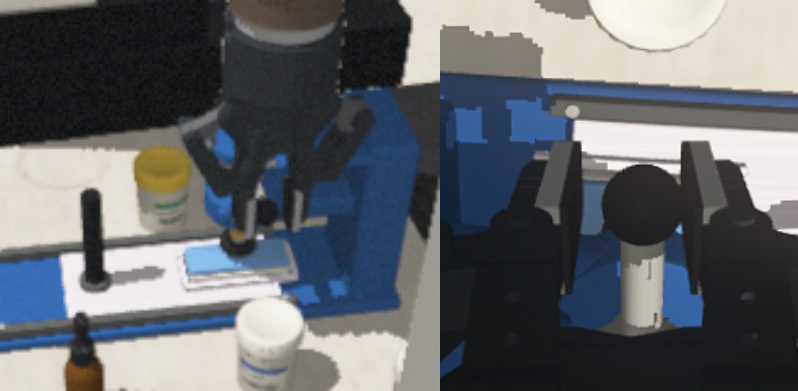

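Black ball is between the pads (crop (643,205)). Second half turn, feeling as it goes.

Call:
{"fn": "move_arm", "kwargs": {
  "offset": [
    [-0.0015, 0.0244, 0],
    [-0.0015, 0.0244, 0],
    [-0.0015, 0.0244, 0],
    [-0.0015, 0.0244, 0],
    [-0.0015, 0.0244, 0],
    [-0.0015, 0.0244, 0],
    [-0.0015, 0.0244, 0],
    [-0.0015, 0.0244, 0]
  ],
  "rotation": [
    [0, 0, 0.0389],
    [0, 0, 0.0389],
    [0, 0, 0.0389],
    [0, 0, 0.0389],
    [0, 0, 0.0389],
    [0, 0, 0.0389],
    [0, 0, 0.0389],
    [0, 0, 0.0389]
  ]
}}

```text
clock: 12.92
tool_pos: [0.5335, -0.244, 0.112]
orientation: [-0.317, 0.948, -0.003, 0.0]
wrist_force: [0.6, -5.6, -1.3]
opening: 0.0257
finger_force: 2.6
```

```bash
python3 -c "
from h import *
chk()"
```

```text
t 12.92 tcp [ 0.5335 -0.244   0.112 ] x [-0.799 -0.602  0.001] q6 -1.072 F [ 0.6  -5.62 -1.31] T [-1.174 -0.026 -0.091] op 0.0257
r 0.0613 ang -139.3 toolx -143.0 F tang(against) 4.65 rad 3.21
```

Call:
{"fn": "move_arm", "kwargs": {
  "offset": [
    [-0.0015, 0.0244, 0],
    [-0.0015, 0.0244, 0],
    [-0.0015, 0.0244, 0],
    [-0.0015, 0.0244, 0]
  ],
  "rotation": [
    [0, 0, 0.0389],
    [0, 0, 0.0389],
    [0, 0, 0.0389],
    [0, 0, 0.0389]
  ]
}}

```text
clock: 13.25
tool_pos: [0.5204, -0.2172, 0.1118]
orientation: [-0.078, 0.997, -0.003, -0.001]
wrist_force: [-3.0, -6.7, 0.9]
opening: 0.0255
finger_force: 2.7
```

```bash
python3 -c "
from h import *
chk()"
```

```text
t 13.25 tcp [ 0.5204 -0.2172  0.1118] x [-0.988 -0.155  0.002] q6 -0.549 F [-3.02 -6.71  0.94] T [-1.222  0.682 -0.1  ] op 0.0255
r 0.061 ang -167.5 toolx -171.1 F tang(against) 5.9 rad 4.41
```

Call:
{"fn": "move_arm", "kwargs": {
  "offset": [
    [-0.0015, 0.0244, 0],
    [-0.0015, 0.0244, 0],
    [-0.0015, 0.0244, 0],
    [-0.0015, 0.0244, 0]
  ],
  "rotation": [
    [0, 0, 0.0389],
    [0, 0, 0.0389],
    [0, 0, 0.0389],
    [0, 0, 0.0389]
  ]
}}

```text
clock: 13.58
tool_pos: [0.522, -0.1872, 0.1116]
orientation: [0.165, 0.986, -0.002, -0.001]
wrist_force: [-4.2, -2.5, 1.8]
opening: 0.0255
finger_force: 2.5
```

```bash
python3 -c "
from h import *
chk();im=arm.get_image('side');cv2.imwrite('pics/s6.png',im);print(cv2.cvtColor(im,cv2.COLOR_BGR2HSV)[250:272,356].tolist())"
```

```text
t 13.58 tcp [ 0.522  -0.1872  0.1116] x [-0.945  0.326  0.002] q6 -0.01 F [-4.21 -2.48  1.78] T [-0.874  0.92  -0.062] op 0.0255
r 0.0604 ang 163.9 toolx 161.0 F tang(against) 3.55 rad 3.35
[[106, 171, 106], [107, 167, 104], [106, 173, 102], [108, 108, 104], [103, 18, 99], [30, 7, 108], [20, 34, 114], [19, 110, 123], [19, 166, 134], [19, 137, 128], [18, 51, 116], [20, 8, 99], [30, 5, 48], [60, 7, 36], [75, 15, 35], [45, 13, 40], [30, 8, 34], [108, 77, 73], [106, 114, 128], [106, 111, 145], [107, 89, 137], [104, 20, 137]]
```

Call:
{"fn": "move_arm", "kwargs": {
  "offset": [
    [-0.0015, 0.0244, 0],
    [-0.0015, 0.0244, 0],
    [-0.0015, 0.0244, 0]
  ],
  "rotation": [
    [0, 0, 0.0389],
    [0, 0, 0.0389],
    [0, 0, 0.0389]
  ]
}}

```text
clock: 13.88
tool_pos: [0.5326, -0.1674, 0.1114]
orientation: [0.341, 0.94, -0.001, -0.001]
wrist_force: [-5.6, -2.3, 2.9]
opening: 0.0253
finger_force: 2.4
```

```bash
python3 -c "
from h import *
chk()"
```

```text
t 13.88 tcp [ 0.5326 -0.1674  0.1114] x [-0.767  0.641  0.001] q6 0.393 F [-5.6  -2.28  2.85] T [-0.472  0.96  -0.038] op 0.0253
r 0.0598 ang 142.3 toolx 140.1 F tang(against) 5.23 rad 3.04
```

Call:
{"fn": "move_arm", "kwargs": {
  "offset": [
    [-0.0015, 0.0244, 0],
    [-0.0015, 0.0244, 0],
    [-0.0015, 0.0244, 0]
  ],
  "rotation": [
    [0, 0, 0.0389],
    [0, 0, 0.0389],
    [0, 0, 0.0389]
  ]
}}

```text
clock: 14.13
tool_pos: [0.5496, -0.1528, 0.1114]
orientation: [0.506, 0.862, -0.001, -0.001]
wrist_force: [-4.8, -1.4, 3.3]
opening: 0.0253
finger_force: 2.4
```

```bash
python3 -c "
from h import *
chk()"
```

```text
t 14.13 tcp [ 0.5496 -0.1528  0.1114] x [-0.487  0.873  0.001] q6 0.792 F [-4.75 -1.36  3.27] T [-0.327  0.989 -0.007] op 0.0253
r 0.0596 ang 120.7 toolx 119.1 F tang(against) 4.78 rad 1.26
```

Call:
{"fn": "move_arm", "kwargs": {
  "offset": [
    [-0.0015, 0.0244, 0],
    [-0.0015, 0.0244, 0],
    [-0.0015, 0.0244, 0],
    [-0.0015, 0.0244, 0]
  ],
  "rotation": [
    [0, 0, 0.0389],
    [0, 0, 0.0389],
    [0, 0, 0.0389],
    [0, 0, 0.0389]
  ]
}}

```text
clock: 14.47
tool_pos: [0.5777, -0.145, 0.1114]
orientation: [0.7, 0.714, -0.001, -0.001]
wrist_force: [-6.1, -0.8, 3.7]
opening: 0.026
finger_force: 2.7
```

```bash
python3 -c "
from h import *
chk();im=arm.get_image('side');cv2.imwrite('pics/s7.png',im);print(cv2.cvtColor(im,cv2.COLOR_BGR2HSV)[255:275,356].tolist());chk()"
```

```text
t 14.47 tcp [ 0.5777 -0.145   0.1114] x [-0.02  1.   -0.  ] q6 1.305 F [-6.05 -0.77  3.66] T [-0.291  1.111  0.016] op 0.026
r 0.0591 ang 92.3 toolx 91.2 F tang(against) 6.08 rad -0.53
[[45, 9, 109], [23, 9, 109], [30, 7, 109], [17, 41, 113], [20, 136, 124], [19, 160, 131], [19, 133, 125], [18, 46, 99], [30, 12, 44], [128, 19, 53], [75, 10, 52], [80, 33, 46], [140, 18, 42], [106, 111, 133], [106, 117, 210], [106, 74, 163], [94, 10, 181], [23, 17, 179], [17, 9, 192], [135, 2, 240]]
t 14.52 tcp [ 0.5792 -0.1448  0.1114] x [-0.017  1.     0.   ] q6 1.309 F [-4.11 -0.04  2.74] T [0.14  0.833 0.013] op 0.0257
r 0.0592 ang 90.8 toolx 91.0 F tang(against) 4.11 rad 0.02
```

Call:
{"fn": "move_arm", "kwargs": {
  "offset": [
    [0, 0, 0],
    [0, 0, 0],
    [0, 0, 0],
    [0, 0, -0.1],
    [0, 0, -0.1],
    [0, 0, -0.1],
    [0, 0, 0]
  ],
  "rotation": [
    [0, 0, 0],
    [0, 0, 0],
    [0, 0, 0],
    [0, 0, 0],
    [0, 0, 0],
    [0, 0, 0],
    [0, 0, 0]
  ],
  "grip": -0.2
}}

```text
clock: 15.1
tool_pos: [0.5827, -0.1459, 0.2085]
orientation: [0.698, 0.716, 0.003, 0.005]
wrist_force: [1.5, -0.5, 0.7]
opening: 0.0514
finger_force: 0.0
```

Call:
{"fn": "move_arm", "kwargs": {
  "offset": [
    [-0.0015, -0.0244, 0],
    [-0.0015, -0.0244, 0],
    [-0.0015, -0.0244, 0],
    [-0.0015, -0.0244, 0],
    [-0.0015, -0.0244, 0],
    [-0.0015, -0.0244, 0],
    [-0.0015, -0.0244, 0],
    [-0.0015, -0.0244, 0],
    [-0.0015, -0.0244, 0],
    [-0.0015, -0.0244, 0],
    [-0.0015, -0.0244, 0],
    [-0.0015, -0.0244, 0]
  ],
  "rotation": [
    [0, 0, -0.0389],
    [0, 0, -0.0389],
    [0, 0, -0.0389],
    [0, 0, -0.0389],
    [0, 0, -0.0389],
    [0, 0, -0.0389],
    [0, 0, -0.0389],
    [0, 0, -0.0389],
    [0, 0, -0.0389],
    [0, 0, -0.0389],
    [0, 0, -0.0389],
    [0, 0, -0.0389]
  ]
}}

```text
clock: 16.1
tool_pos: [0.5206, -0.2005, 0.2013]
orientation: [0.036, 0.999, -0.0, 0.0]
wrist_force: [0.2, -0.4, -0.3]
opening: 0.0513
finger_force: 0.0
```

```bash
python3 - <<'E'
from h import *
chk(); im=arm.get_image('side'); cv2.imwrite('pics/s8.png',im); a=cv2.imread('pics/s4.png')
r,s=blob(im,(0,150,90),(8,255,255),(350,230,385,265)); p=plane("side",r,.128); print(r,s,p,np.degrees(np.arctan2(p[1]-C[1],p[0]-C[0])))
cv2.imwrite('pics/z8.png',np.hstack([cv2.resize(q[235:285,330:380],(400,400),interpolation=cv2.INTER_NEAREST) for q in (a,im)]))
E
```

```text
t 16.1 tcp [ 0.5206 -0.2005  0.2013] x [-0.997  0.072 -0.001] q6 -0.296 F [ 0.24 -0.44 -0.27] T [-0.006  0.022 -0.047] op 0.0513
r 0.0595 ang 176.7 toolx 175.9 F tang(against) 0.43 rad -0.26
[367.38823529 246.42352941] [363 241  10  11  85] [ 0.58127396 -0.26536642  0.128     ] -88.81071565678538
```

View pics/z8.png

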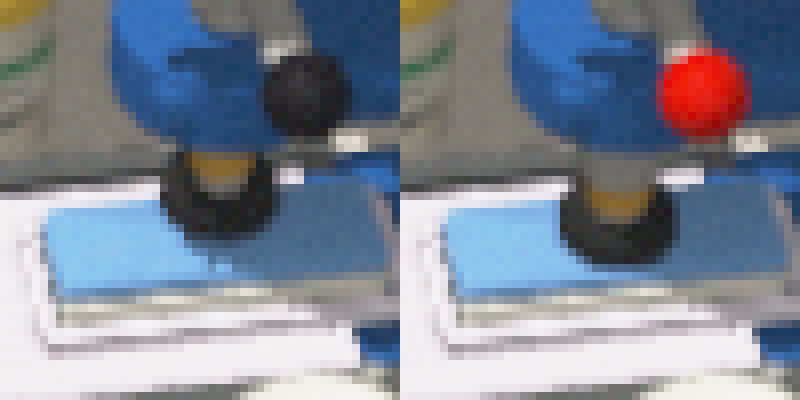

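The pad (crop (620,225)) now sits on the mailer with no shadow gap, about 3.3 px lower than before, so first touch was just reached. Red ball is on the right for the next end.

Call:
{"fn": "move_arm", "kwargs": {
  "offset": [
    [-0.0015, -0.0244, 0],
    [-0.0015, -0.0244, 0],
    [-0.0015, -0.0244, 0],
    [-0.0015, -0.0244, 0],
    [-0.0015, -0.0244, 0],
    [-0.0015, -0.0244, 0],
    [-0.0015, -0.0244, 0],
    [-0.0015, -0.0244, 0],
    [-0.0015, -0.0244, 0],
    [-0.0015, -0.0244, 0],
    [-0.0015, -0.0244, 0],
    [-0.0015, -0.0244, 0]
  ],
  "rotation": [
    [0, 0, -0.0391],
    [0, 0, -0.0391],
    [0, 0, -0.0391],
    [0, 0, -0.0391],
    [0, 0, -0.0391],
    [0, 0, -0.0391],
    [0, 0, -0.0391],
    [0, 0, -0.0391],
    [0, 0, -0.0391],
    [0, 0, -0.0391],
    [0, 0, -0.0391],
    [0, 0, -0.0391]
  ]
}}

```text
clock: 17.15
tool_pos: [0.5702, -0.2639, 0.2011]
orientation: [-0.644, 0.765, -0.0, 0.0]
wrist_force: [0.2, -0.8, 0.5]
opening: 0.0511
finger_force: 0.0
```

Call:
{"fn": "move_arm", "kwargs": {
  "offset": [
    [-0.0015, -0.0244, 0],
    [-0.0015, -0.0244, 0],
    [0, 0, 0],
    [0, 0, 0]
  ],
  "rotation": [
    [0, 0, -0.0391],
    [0, 0, -0.0391],
    [0, 0, 0],
    [0, 0, 0]
  ]
}}

```text
clock: 17.48
tool_pos: [0.5845, -0.2643, 0.2008]
orientation: [0.73, -0.683, -0.0, -0.0]
wrist_force: [-0.6, -0.1, 0.3]
opening: 0.0511
finger_force: 0.0
```

```bash
python3 -c "
from h import *
chk()
s=arm.get_state();M=R.from_quat(s['orientation']).as_matrix();a=np.radians(-86)
print(M.T@(np.r_[C+.0605*np.array([np.cos(a),np.sin(a)]),.111]-s['tool_pos'])/.3)"
```

```text
t 17.48 tcp [ 0.5845 -0.2643  0.2008] x [ 0.066 -0.998 -0.   ] q6 -2.061 F [-0.64 -0.11  0.34] T [ 0.043  0.026 -0.005] op 0.0511
r 0.0605 ang -85.7 toolx -86.2 F tang(against) -0.65 rad 0.06
[4.21270931e-05 9.89614924e-04 2.99467034e-01]
```

Call:
{"fn": "move_arm", "kwargs": {
  "offset": [
    [0, 0, 0.1],
    [0, 0, 0.1],
    [0, 0, 0.1],
    [0, 0, 0],
    [0, 0, 0]
  ],
  "rotation": [
    [0, 0, 0],
    [0, 0, 0],
    [0, 0, 0],
    [0, 0, 0],
    [0, 0, 0]
  ]
}}

```text
clock: 17.9
tool_pos: [0.5825, -0.2638, 0.1097]
orientation: [0.73, -0.683, -0.002, 0.001]
wrist_force: [1.1, -0.7, -0.3]
opening: 0.0512
finger_force: 0.0
```

Call:
{"fn": "move_arm", "kwargs": {
  "offset": [
    [0, 0, 0],
    [0, 0, 0],
    [0, 0, 0],
    [0, 0, 0]
  ],
  "rotation": [
    [0, 0, 0],
    [0, 0, 0],
    [0, 0, 0],
    [0, 0, 0]
  ],
  "grip": 0.4
}}

```text
clock: 18.23
tool_pos: [0.5854, -0.2651, 0.1133]
orientation: [0.731, -0.682, 0.002, -0.001]
wrist_force: [-0.2, -0.4, 1.0]
opening: 0.0258
finger_force: 0.1
```

```bash
sed -i 's/^def chk():/def chk(L=.2):/' h.py; cat >> h.py <<'E'
    T=s["ft_torque"]; g=np.array([-T[1],T[0]])/L; print("F tang from moment",-(g@tc).round(2),"finger",round(s["finger_force"],2))
E
python3 -c "
from h import *
chk()"
```

```text
t 18.23 tcp [ 0.5854 -0.2651  0.1133] x [ 0.069 -0.998  0.002] q6 -2.065 F [-0.23 -0.43  0.97] T [-0.04   0.    -0.004] op 0.0258
r 0.0614 ang -84.9 toolx -86.1 F tang(against) -0.26 rad 0.41
F tang from moment -0.02 finger 0.06
```

Call:
{"fn": "move_arm", "kwargs": {
  "offset": [
    [-0.0004, 0.0122, 0],
    [-0.0004, 0.0122, 0],
    [-0.0004, 0.0122, 0],
    [-0.0004, 0.0122, 0],
    [-0.0004, 0.0122, 0]
  ],
  "rotation": [
    [0, 0, 0.01944],
    [0, 0, 0.01944],
    [0, 0, 0.01944],
    [0, 0, 0.01944],
    [0, 0, 0.01944]
  ]
}}

```text
clock: 18.65
tool_pos: [0.5691, -0.2636, 0.1126]
orientation: [-0.618, 0.786, -0.003, 0.002]
wrist_force: [5.3, -1.7, -2.8]
opening: 0.0256
finger_force: 2.9
```

```bash
python3 -c "
from h import *
chk()"
```

```text
t 18.65 tcp [ 0.5691 -0.2636  0.1126] x [-0.237 -0.972  0.   ] q6 -1.766 F [ 5.29 -1.72 -2.81] T [-0.236 -1.082  0.002] op 0.0256
r 0.0606 ang -100.3 toolx -103.7 F tang(against) 5.51 rad 0.74
F tang from moment 5.54 finger 2.9
```

Call:
{"fn": "move_arm", "kwargs": {
  "offset": [
    [-0.0004, 0.0122, 0],
    [-0.0004, 0.0122, 0]
  ],
  "rotation": [
    [0, 0, 0.01944],
    [0, 0, 0.01944]
  ]
}}

```text
clock: 18.82
tool_pos: [0.5622, -0.262, 0.1126]
orientation: [-0.569, 0.823, -0.003, 0.002]
wrist_force: [5.7, -2.6, -3.8]
opening: 0.0255
finger_force: 3.1
```

```bash
python3 -c "
from h import *
chk()"
```

```text
t 18.82 tcp [ 0.5622 -0.262   0.1126] x [-0.354 -0.935  0.   ] q6 -1.646 F [ 5.66 -2.59 -3.76] T [-0.534 -1.065  0.037] op 0.0255
r 0.0607 ang -107.1 toolx -110.7 F tang(against) 6.17 rad 0.81
F tang from moment 5.87 finger 3.1
```

Call:
{"fn": "move_arm", "kwargs": {
  "offset": [
    [-0.0004, 0.0122, 0],
    [-0.0004, 0.0122, 0]
  ],
  "rotation": [
    [0, 0, 0.01944],
    [0, 0, 0.01944]
  ]
}}

```text
clock: 18.98
tool_pos: [0.5554, -0.2595, 0.1126]
orientation: [-0.517, 0.856, -0.003, 0.002]
wrist_force: [6.0, -4.4, -3.6]
opening: 0.0254
finger_force: 3.3
```

```bash
python3 -c "
from h import *
chk()"
```

```text
t 18.98 tcp [ 0.5554 -0.2595  0.1126] x [-0.465 -0.885  0.   ] q6 -1.524 F [ 6.01 -4.44 -3.64] T [-0.798 -1.001 -0.08 ] op 0.0254
r 0.0607 ang -113.8 toolx -117.7 F tang(against) 7.29 rad 1.63
F tang from moment 6.19 finger 3.31
```

Call:
{"fn": "move_arm", "kwargs": {
  "offset": [
    [-0.0004, 0.0122, 0],
    [-0.0004, 0.0122, 0],
    [-0.0004, 0.0122, 0]
  ],
  "rotation": [
    [0, 0, 0.01944],
    [0, 0, 0.01944],
    [0, 0, 0.01944]
  ]
}}

```text
clock: 19.23
tool_pos: [0.546, -0.2544, 0.1126]
orientation: [-0.436, 0.9, -0.004, 0.002]
wrist_force: [4.7, -6.1, -3.8]
opening: 0.0257
finger_force: 3.6
```

```bash
python3 -c "
from h import *
chk()"
```

```text
t 19.23 tcp [ 0.546  -0.2544  0.1126] x [-0.619 -0.785  0.   ] q6 -1.338 F [ 4.74 -6.15 -3.76] T [-1.193 -0.857 -0.023] op 0.0257
r 0.0608 ang -124.0 toolx -128.3 F tang(against) 7.37 rad 2.44
F tang from moment 6.89 finger 3.62
```

Call:
{"fn": "move_arm", "kwargs": {
  "offset": [
    [-0.0004, 0.0122, 0],
    [-0.0004, 0.0122, 0]
  ],
  "rotation": [
    [0, 0, 0.01944],
    [0, 0, 0.01944]
  ]
}}

```text
clock: 19.4
tool_pos: [0.5402, -0.25, 0.1126]
orientation: [-0.38, 0.925, -0.004, 0.001]
wrist_force: [4.2, -7.9, -3.4]
opening: 0.0256
finger_force: 3.8
```

```bash
python3 -c "
from h import *
chk()"
```

```text
t 19.4 tcp [ 0.5402 -0.25    0.1126] x [-0.711 -0.704  0.   ] q6 -1.212 F [ 4.24 -7.86 -3.42] T [-1.386 -0.68  -0.073] op 0.0256
r 0.0608 ang -130.9 toolx -135.3 F tang(against) 8.35 rad 3.16
F tang from moment 7.11 finger 3.84
```

Call:
{"fn": "move_arm", "kwargs": {
  "offset": [
    [-0.0004, 0.0122, 0],
    [0, 0, 0],
    [0, 0, 0],
    [0, 0, 0]
  ],
  "rotation": [
    [0, 0, 0.01944],
    [0, 0, 0],
    [0, 0, 0],
    [0, 0, 0]
  ]
}}

```text
clock: 19.73
tool_pos: [0.5369, -0.2472, 0.1125]
orientation: [-0.353, 0.936, -0.003, 0.001]
wrist_force: [1.4, -6.7, -2.3]
opening: 0.0258
finger_force: 2.9
```

```bash
python3 -c "
from h import *
chk()"
```

```text
t 19.73 tcp [ 0.5369 -0.2472  0.1125] x [-0.75  -0.661  0.001] q6 -1.152 F [ 1.44 -6.66 -2.3 ] T [-1.222 -0.293 -0.043] op 0.0258
r 0.061 ang -135.0 toolx -138.6 F tang(against) 5.73 rad 3.7
F tang from moment 5.35 finger 2.88
```

Call:
{"fn": "move_arm", "kwargs": {
  "offset": [
    [0, 0, 0],
    [0, 0, 0],
    [0, 0, 0],
    [0, 0, 0],
    [0, 0, -0.08],
    [0, 0, -0.1],
    [0, 0, -0.1],
    [0, 0, -0.1],
    [0, 0, -0.1],
    [0, 0, 0],
    [0, 0, 0],
    [0, 0, 0]
  ],
  "rotation": [
    [0, 0, 0],
    [0, 0, 0],
    [0, 0, 0],
    [0, 0, 0],
    [0, 0, 0],
    [0, 0, 0],
    [0, 0, 0],
    [0, 0, 0],
    [0, 0, 0],
    [0, 0, 0],
    [0, 0, 0],
    [0, 0, 0]
  ],
  "grip": -0.2
}}

```text
clock: 20.73
tool_pos: [0.5352, -0.2441, 0.2548]
orientation: [-0.354, 0.935, 0.0, -0.0]
wrist_force: [-0.7, -0.2, -0.6]
opening: 0.0511
finger_force: 0.0
```

```bash
python3 - <<'E'
from h import *
chk(); im=arm.get_image('side'); a=cv2.imread('pics/s8.png')
cv2.imwrite('pics/z9.png',np.hstack([cv2.resize(q[225:325,260:385],(400,320),interpolation=cv2.INTER_NEAREST) for q in (a,im)]))
r,s=blob(im,(0,150,90),(8,255,255),(310,230,385,285)); p=plane("side",r,.128); print(r,p,np.degrees(np.arctan2(p[1]-C[1],p[0]-C[0])))
E
```

```text
t 20.73 tcp [ 0.5352 -0.2441  0.2548] x [-0.749 -0.663  0.   ] q6 -1.152 F [-0.73 -0.23 -0.59] T [ 0.066 -0.014  0.023] op 0.0511
r 0.0601 ang -138.2 toolx -138.5 F tang(against) -0.32 rad 0.7
F tang from moment -0.2 finger 0.0
[341.6744186  243.11627907] [ 0.53883503 -0.24999755  0.128     ] -131.8265765284274
```

View pics/z9.png

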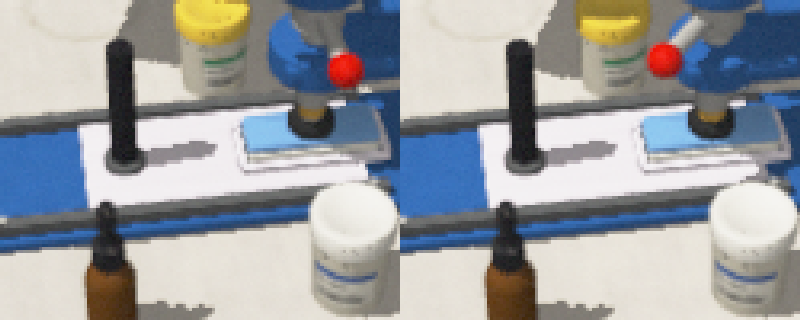

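The pad (crop (712,122)) stays in place on the mailer and the handle holds at about -132° (red ball at crop (665,60)). The post, pots and bottle are where they were. Handing in.

```bash
python3 -c "
from cell import arm
print(arm.job_done())"
```

```text
the job is handed in; nothing more can be done
None
```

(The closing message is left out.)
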